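# Scrape the epoxy flakes off the gluing plate

### The job

Pick up the scraper block by its handle and wipe all three loose flakes of set epoxy along the gluing plate, over its open end, into the scrap tray. Only the scraper may touch the flakes, not the gripper, and go lightly so that the plate is not gouged. Then stand the scraper upright on its rubber mat again, let go, and leave the grip, ferrule and tip weight where they lie.

Things in the scene. Friction and masses are not known exactly. Their poses are not given: they have to be found in the camera images.
- plate: Fixed stainless gluing plate on feet, axes x across, y along, z up. Origin on the bench under its centre. Top face 60 mm up, 170 mm wide (x) between the lips, 240 mm long (y). Lips 7 mm thick, 12 mm above the top face, run along the long sides (x = +-88 mm); both ends (y = +-120 mm) are open. Tray at one end, mat at the other; which is which changes.
- tray: Fixed open dark steel scrap tray at one end of the plate. Origin on the bench under its centre; axes parallel to the plate's. 190 mm along x, 126 mm along y, rim 50 mm above the bench, walls 4 mm. Its centre is 175 mm along the plate's y from the plate's centre: its near wall is 8 mm under the plate's end, so flakes pushed over fall in.
- mat: Fixed flat black rubber mat on the bench at the other end of the plate, centre 175 mm from the plate's centre. Origin under its centre; 190 mm along x, 100 mm along y, 5 mm thick; axes parallel to the plate's. The scraper's home.
- scraper: Loose scraper block, 0.2-0.4 kg, standing on the mat. Origin at the centre of its underside, z up. Foot 140 (its x) x 36 (its y) x 24 mm high, aluminium on a black rubber edge; an upright wooden handle, 60 (x) x 26 mm (y), rises from it to 95 mm above the underside. Same both ways round. Grip from above across the 26 mm, about 70 mm above the underside.
- chip_a: Loose flat amber flake of set epoxy, irregular outline, about 64 x 30 mm, 9 mm thick, 20 g, lying on the plate. Origin at the centre of its underside, long axis x.
- chip_b: Loose flat amber flake like chip_a, about 60 x 28 mm, 9 mm thick. Origin at the centre of its underside, long axis x.
- chip_c: Loose flat amber flake like chip_a, about 70 x 32 mm, 9 mm thick. Origin at the centre of its underside, long axis x.
- grip: Bystander: lime rubber club grip lying beyond the plate, 260 mm long along its x, 30 mm across. Origin under its middle.
- ferrule: Bystander: black plastic ferrule standing on the bench, 34 mm high, 16 mm across. Origin at its foot.
- tip_weight: Bystander: zinc shaft tip weight lying on the bench, 70 mm long along its x, 17 mm across at its head. Origin under its middle.
Mind the look-alikes: they are no part of the job. Leave any purple look-alike of the tray alone. Leave any white look-alike of the chip_c alone.

How it is judged:
On the way, in this order (a step that is already met when the one before it is completed fails the run):
1. the scraper is held in the gripper with its edge down at the plate's top face (within 8 mm), over the plate (contact force between the fingers and scraper above 1 N and z of scraper in the frame of plate between 0.05 and 0.068 m and x of scraper in the frame of plate between -0.09 and 0.09 m and y of scraper in the frame of plate between -0.13 and 0.13 m), for 0.2 s.
2. all three flakes are in the scrap tray while the scraper is still in the gripper (contact force between the fingers and scraper above 1 N and x of chip_a in the frame of tray between -0.095 and 0.095 m and y of chip_a in the frame of tray between -0.063 and 0.063 m and z of chip_a in the frame of tray between -0.01 and 0.052 m and x of chip_b in the frame of tray between -0.095 and 0.095 m and y of chip_b in the frame of tray between -0.063 and 0.063 m and z of chip_b in the frame of tray between -0.01 and 0.052 m and x of chip_c in the frame of tray between -0.095 and 0.095 m and y of chip_c in the frame of tray between -0.063 and 0.063 m and z of chip_c in the frame of tray between -0.01 and 0.052 m), for 0.2 s.
At the end, for the whole second after the job is handed in: All three flakes rest in the scrap tray (origins within its walls, at most 52 mm above the bench, under 0.1 m/s); the scraper is released, upright (within 0.1 rad) and still on the mat, its origin within 65 mm of the mat's centre along x and 45 mm along y (x of chip_a in the frame of tray between -0.095 and 0.095 m and y of chip_a in the frame of tray between -0.063 and 0.063 m and z of chip_a in the frame of tray between -0.01 and 0.052 m and x of chip_b in the frame of tray between -0.095 and 0.095 m and y of chip_b in the frame of tray between -0.063 and 0.063 m and z of chip_b in the frame of tray between -0.01 and 0.052 m and x of chip_c in the frame of tray between -0.095 and 0.095 m and y of chip_c in the frame of tray between -0.063 and 0.063 m and z of chip_c in the frame of tray between -0.01 and 0.052 m and linear speed of each of chip_a, chip_b, chip_c below 0.1 m/s and x of scraper in the frame of mat between -0.065 and 0.065 m and y of scraper in the frame of mat between -0.045 and 0.045 m and z of scraper in the frame of mat between 0 and 0.01 m and angle between scraper's own z axis and vertical below 0.1 rad and linear speed of scraper below 0.03 m/s); the robot touches nothing.
It fails at once if a finger or the arm touches a flake (contact force between any of the fingers, the arm and chip_a above 0.3 N or contact force between any of the fingers, the arm and chip_b above 0.3 N or contact force between any of the fingers, the arm and chip_c above 0.3 N).
It fails at once if the scraper is pressed on the plate with more than 40 N (contact force between scraper and plate above 40 N).
It fails at once if the grip, ferrule or tip weight is moved by more than 20 mm (distance of any of grip, ferrule, tip_weight from where it was at the start of the episode above 0.02 m).
It also fails if it takes over 48 s, if anything falls off the work surface, if the arm or the gripper's body presses on something with over 40 N, if the wrist force passes 120 N, or if a joint passes its speed limit or range.

### The arm

A 6-joint arm with a two-finger parallel gripper is mounted at the origin on the work surface. World frame = base frame: x ahead of the robot, y to its left, z up, the work surface at z = 0. Lengths are in m, angles in rad, forces in N, time in s.
With the tool pointing down it reaches from about 0.35 to 0.975 m from the base axis. Payload 4.9 kg.
Tool frame: the origin (TCP) lies on the mounting face of the last link; the fingertips stand 173 mm ahead of it and the grasp point (between the pads) lies ctrl.pinch_z ahead of it (ctrl.pinch_z is the distance from the TCP to the grasp point, in m); z points along the fingers, y is the line along which they close (so a half turn about z gives the same grasp; the last joint's range is limited). The gripper opens to 85 mm and grips with 20 to 120 N. Pads are 22 mm wide; open, the fingers measure 114 mm over their backs; the gripper's body (76 mm by 85 mm) begins 54 mm behind the grasp point. The pads swing forward as they close: fully open they stand 13 mm farther back than shut.
Start: joints at [1.004, 0.053, 1.613, -0, 1.476, -0.119], TCP at [0.271, 0.563, 0.405] pointing down, gripper open.
Joint ranges: [-3.01, 3.01], [-1.01, 2.22], [0.06, 2.58], [-1.02, 4.17], [0.09, 2.62], [-3.14, 3.14]. Speed limits (rad/s): [2.57, 2.57, 3.14, 3.14, 3.14, 3.14].

### API

Orientations are given as a rotation vector (axis times angle).
In Python, from station import telemetry, eyes, ctrl gives the robot as it stands.
- The arm moves only by the tool apply_moves, never from a script. Its argument "plan" is a list of rows, each a list of 5 numbers: the finger opening in m, from 0 to 0.0854, then the shift along the tool's x, y, z in m, then the turn about the tool's z in rad. In form: [[jaw, x, y, z, roll], ...]. A call has 1 to 12 rows; each row is the pose to reach, as a shift and turn from the pose commanded when the call began, along the tool's axes at that moment; what a row does not reach only later rows make up. A row lasts 1/12 s, in which the tool goes at most 41.7 mm and 7.16 degrees, less where a joint would pass 70% of its speed; a pose out of reach is approached as far as the arm can. A call with a gripper value outside its range is refused whole. The fingers move at their own pace and stop on an object; "newtons" is the grip in N (left out, the last holds). Time passes only in rows, so rows that repeat a pose let the fingers close. It gives the time, the measured TCP pose, the force, the opening and the grip force at its end, in the units of the state.
- telemetry.get_obs(): the state, without advancing time (a new reading comes with each control period).
- eyes.get_image(name): name is "scene" or "top" or "wrist"; returns a dict with "img" (420x560x3 uint8, blue, green, red), "range_z" (420x560 float32, m along the optical axis (not along the pixel's ray), 0 where there is no reading), "K" (3x3 intrinsics, pixels), "dist_coeffs" ([k1, k2, p1, p2, k3] as OpenCV has them; the pictures are not rectified), "pose" (4x4, takes a point from camera to world coordinates); the wrist camera has in their place "hand_eye" (4x4, takes a point from camera to tool coordinates, whose origin is the TCP and whose axes are the flange's). Camera axes: x right, y down, z forward; pixel columns grow to the right and rows downward; lengths in m; the calibration is good to about 2 mm. A picture is of the moment at which its call begins: read the wrist's pose just before it.
- ctrl.finish_job(): hands the job in; it is judged then, once.
Trained networks look in a picture, given as the dict that the camera call returned (one of the last four; its "shot" number tells which), for a name from the list of things; names that differ only in an ending like _2 or _b are one class to them, and where a whole thing is asked for, a point or a joint stands for the part that bears it (a point fixed in the world has none). Each returns a list of dicts, best first, with "confidence" (0 to 1); they miss things now and then, are a little off and sometimes report something else, mostly with a low value. They report only what shows in the picture. A call takes as long as a camera call. They do not tell look-alikes from the thing itself.
- eyes.search_frame(thing, picture): "box" ([left, top, right, bottom] in pixels, round what is visible of it).
- eyes.outline_of(thing, picture): "region" (420x560 bool, what is visible of it) and "box" ([left, top, right, bottom] in pixels, round what is visible of it).
- eyes.tip_of(thing, picture): "point" ([column, row] in pixels: a listed point, or the origin of a listed thing).
The state is a dict: "t": time; "q": joint angles; "dq": joint speeds; "effort": joint torques, N m; "tool_pos": TCP position; "tool_rot": TCP orientation; "contact_force": force on the tool from outside, world axes, zero at the start; "wrist_torque": the same for the moment, N m; "opening": finger opening in m; "grip_force": force on a finger pad.
Only numpy, scipy, OpenCV 4.12 (cv2) and the standard library are available. Lean on these libraries where they do the work, as an engineer would, in place of code of your own. Each camera call takes 0.05 s, during which the arm holds its last target. There are 200 camera calls.

## Working session

There is one attempt and no reset: what is moved stays moved. The work goes in short steps, Python scripts to look and compute and a tool call to move; the robot and the scene stay as the last step left them, time stands still between calls to the robot, and variables do not carry over. Pictures are saved under pics/ and viewed, at most 10 in all, crops included, and the job is handed in when it is done.

Besides the shell and the picture viewer there is one more tool, called after "Call:" as a command line: name --pt "numbers of a row" for each row, then --argument value for the rest. apply_moves: Moves the arm, as the interface text tells. Its arguments: {"type":"object","properties":{"plan":{"type":"array","items":{"type":"array","items":{"type":"number"}}},"newtons":{"type":"number"}},"required":["plan"]}

```bash
mkdir -p pics; cat > h.py <<'E'
import numpy as np, cv2
from station import telemetry, eyes, ctrl
from scipy.spatial.transform import Rotation as R
def T(p):
    if "pose" in p: return np.array(p["pose"])
    o=telemetry.get_obs(); M=np.eye(4); M[:3,:3]=R.from_rotvec(o["tool_rot"]).as_matrix(); M[:3,3]=o["tool_pos"]
    return M@np.array(p["hand_eye"])
def cloud(p):
    z=np.array(p["range_z"]); h,w=z.shape
    u,v=np.meshgrid(np.arange(w),np.arange(h))
    n=cv2.undistortPoints(np.stack([u,v],-1).reshape(-1,1,2).astype(np.float64),np.array(p["K"]),np.array(p["dist_coeffs"])).reshape(h,w,2)
    c=np.dstack([n*z[...,None],z]); M=T(p)
    w_=c@M[:3,:3].T+M[:3,3]; w_[z==0]=np.nan
    return w_
E
python3 - <<'E'
from h import *
o=telemetry.get_obs(); print(o, ctrl.pinch_z)
for n in ["top","scene"]:
    p=eyes.get_image(n); cv2.imwrite(f"pics/{n}.png",p["img"]); X=cloud(p)
    for t in ["plate","tray","mat","scraper","chip_a","grip","ferrule","tip_weight"]:
        for d in eyes.outline_of(t,p)[:5]:
            q=X[d["region"]]; q=q[~np.isnan(q[:,0])]
            if len(q)<5: continue
            r=cv2.minAreaRect(q[:,:2].astype(np.float32))
            print(n,t,round(d["confidence"],2),np.round(d["box"]),"med",np.round(np.median(q,0),3),"zr",np.round(np.percentile(q[:,2],[5,95]),3),"rect",np.round(r[0],3),np.round(r[1],3),round(r[2],1))
E
```

```text
{'t': 0.0, 'q': array([ 1.00399539e+00,  5.33757856e-02,  1.61429064e+00, -2.06835402e-05,
        1.47602750e+00, -1.18974834e-01]), 'dq': array([-1.37764086e-03, -9.71629088e-05,  1.08545359e-03,  4.76678666e-04,
        1.28623197e-03, -1.11376399e-03]), 'effort': array([ 4.02487121e-04, -3.93700433e+01, -3.70159650e+01, -1.63366867e-04,
        7.37683353e-03, -1.31318956e-05]), 'tool_pos': array([0.27047198, 0.56314755, 0.40345293]), 'tool_rot': array([-0.69742429, -3.06249531,  0.00311871]), 'contact_force': array([ 0.22122869, -0.18927129, -0.34576414]), 'wrist_torque': array([ 0.02478396, -0.00552551, -0.04642576]), 'grip_force': 0.0, 'opening': 0.08559334995622889} 0.1547
top plate 0.6 [277. 171. 383. 258.] med [ 0.537 -0.063  0.061] zr [0.057 0.072] rect [ 0.535 -0.07 ] [0.249 0.185] 81.0
top tray 0.65 [140. 165. 198. 238.] med [0.589 0.347 0.005] zr [0.    0.049] rect [0.595 0.349] [0.144 0.209] 88.3
top tray 0.59 [230. 168. 287. 243.] med [0.568 0.114 0.005] zr [0.001 0.049] rect [0.572 0.113] [0.131 0.208] 82.3
top mat 0.82 [376. 189. 414. 263.] med [ 0.537 -0.224  0.006
[... 2047 characters left out ...]
[ 0.572 -0.115  0.07 ] zr [0.062 0.072] rect [ 0.567 -0.114] [0.033 0.07 ] 55.1
scene chip_a 0.63 [207. 165. 232. 174.] med [ 0.366 -0.034  0.01 ] zr [0.006 0.012] rect [ 0.368 -0.029] [0.061 0.034] 55.1
scene grip 0.84 [258. 245. 347. 357.] med [ 0.758 -0.008  0.024] zr [0.015 0.029] rect [ 0.752 -0.002] [0.264 0.036] 10.2
scene ferrule 0.49 [180. 325. 188. 336.] med [ 0.74  -0.223  0.027] zr [0.007 0.035] rect [ 0.738 -0.222] [0.01  0.012] 66.1
scene tip_weight 0.65 [399. 235. 413. 267.] med [0.75  0.235 0.013] zr [0.002 0.017] rect [0.743 0.243] [0.021 0.07 ] 61.2
scene tip_weight 0.28 [259. 244. 344. 360.] med [ 0.757 -0.009  0.025] zr [0.018 0.029] rect [ 0.752 -0.007] [0.265 0.033] 8.2
```

View pics/top.png

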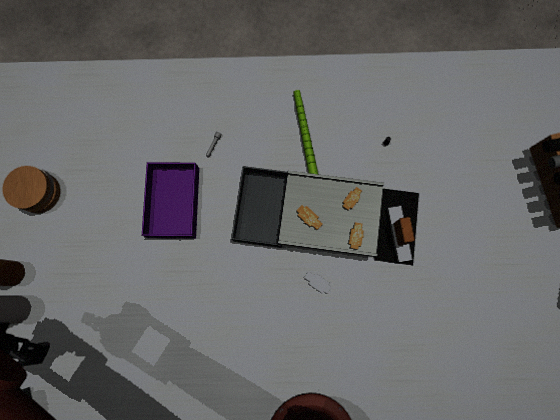

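```bash
cat >> h.py <<'E'
def rel(xy,z,ang):
    """tool-frame shift and roll to bring TCP to (x,y,z), tool y (mod pi) to world angle ang(deg)"""
    o=telemetry.get_obs(); M=R.from_rotvec(o["tool_rot"]).as_matrix()
    s=M.T@(np.array([*xy,z])-o["tool_pos"])
    w=M.T@np.array([np.cos(np.radians(ang)),np.sin(np.radians(ang)),0])
    r=np.arctan2(-w[0],w[1]); r=(r+np.pi/2)%np.pi-np.pi/2
    print("shift",np.round(s,4),"roll",round(r,3),"q6",round(o["q"][5],2)); return s,r
E
python3 - <<'E'
from h import *
p=eyes.get_image("top"); X=cloud(p)
# handle top points
m=(X[...,2]>0.085)&(abs(X[...,0]-.487)<.12)&(abs(X[...,1]+.24)<.1)
print("handle",cv2.minAreaRect(X[m][:,:2].astype(np.float32)),m.sum(),np.nanmax(X[m][:,2]))
# lips
m=(abs(X[...,2]-.072)<.0025)&(abs(X[...,0]-.535)<.16)&(abs(X[...,1]+.07)<.16)
print("lips",cv2.minAreaRect(X[m][:,:2].astype(np.float32)),m.sum())
m=(abs(X[...,2]-.06)<.003)&(abs(X[...,0]-.535)<.16)&(abs(X[...,1]+.07)<.16)
print("top",cv2.minAreaRect(X[m][:,:2].astype(np.float32)),m.sum())
rel((.487,-.240),.30,97)
print(R.from_rotvec(telemetry.get_obs()["tool_rot"]).as_matrix())
E
```

```text
handle ((0.4861748218536377, -0.23895448446273804), (0.05963727459311485, 0.027344150468707085), 7.084895610809326) 302 0.1064262261044282
lips ((0.532231330871582, -0.09231224656105042), (0.29224854707717896, 0.1846623420715332), 80.9892349243164) 827
top ((0.5290741920471191, -0.09158477187156677), (0.2937992513179779, 0.17865826189517975), 81.12075805664062) 4870
shift [-0.5429 -0.6305  0.1047] roll -0.57 q6 -0.12
[[-9.01416815e-01  4.32952337e-01 -1.05672731e-05]
 [ 4.32952337e-01  9.01416815e-01 -1.82231998e-05]
 [ 1.63574069e-06 -2.10018243e-05 -1.00000000e+00]]
```

Call:
apply_moves --pt "0.085 -0.5429 -0.6305 0.07 -0.57" --pt "0.085 -0.5429 -0.6305 0.07 -0.57" --pt "0.085 -0.5429 -0.6305 0.07 -0.57" --pt "0.085 -0.5429 -0.6305 0.07 -0.57" --pt "0.085 -0.5429 -0.6305 0.07 -0.57" --pt "0.085 -0.5429 -0.6305 0.07 -0.57" --pt "0.085 -0.5429 -0.6305 0.07 -0.57" --pt "0.085 -0.5429 -0.6305 0.07 -0.57" --pt "0.085 -0.5429 -0.6305 0.07 -0.57" --pt "0.085 -0.5429 -0.6305 0.07 -0.57" --pt "0.085 -0.5429 -0.6305 0.07 -0.57" --pt "0.085 -0.5429 -0.6305 0.07 -0.57" --newtons 60

```text
t: 1.95
tool_pos: [0.3992, 0.0834, 0.3634]
tool_rot: [-0.192, 3.134, -0.0]
contact_force: [0.6, 0.0, -0.4]
opening: 0.0855
grip_force: 0.0
```

```bash
python3 -c "
from h import *
print(telemetry.get_obs()['tool_pos'],telemetry.get_obs()['dq']);rel((.486,-.239),.33,97.1)"
```

```text
[0.39924195 0.08344247 0.36338184] [-1.22190145  0.05357341  0.0322789   0.00414332 -0.09225931 -1.20604528]
shift [-0.0467 -0.3306  0.0335] roll -0.001 q6 -1.67
```

Call:
apply_moves --pt "0.085 -0.0467 -0.32 0.0335 0" --pt "0.085 -0.0467 -0.32 0.0335 0" --pt "0.085 -0.0467 -0.32 0.0335 0" --pt "0.085 -0.0467 -0.32 0.0335 0" --pt "0.085 -0.0467 -0.32 0.0335 0" --pt "0.085 -0.0467 -0.32 0.0335 0" --pt "0.085 -0.0467 -0.32 0.0335 0" --pt "0.085 -0.0467 -0.32 0.0335 0" --pt "0.085 -0.0467 -0.32 0.0335 0" --pt "0.085 -0.0467 -0.32 0.0335 0" --pt "0.085 -0.0467 -0.32 0.0335 0"

```text
t: 2.87
tool_pos: [0.4847, -0.2264, 0.3294]
tool_rot: [0.191, -3.135, -0.001]
contact_force: [0.3, -0.5, 0.3]
opening: 0.085
grip_force: 0.0
```

```bash
python3 - <<'E'
from h import *
print(telemetry.get_obs()['tool_pos'],abs(telemetry.get_obs()['dq']).max())
p=eyes.get_image("wrist"); X=cloud(p); cv2.imwrite("pics/w1.png",p["img"])
m=(X[...,2]>0.09)&(X[...,2]<.12)&(abs(X[...,0]-.487)<.1)&(abs(X[...,1]+.24)<.1)
r=cv2.minAreaRect(X[m][:,:2].astype(np.float32)); print("handle",r,m.sum(),np.nanmedian(X[m][:,2]))
rel((.486,-.239),.23,97.1)
E
```

```text
[ 0.48465367 -0.22637241  0.32941846] 0.02313736425127521
handle ((0.48613250255584717, -0.2372581958770752), (0.05913814529776573, 0.025943564251065254), 7.238035678863525) 3166 0.09949924130665151
shift [ 0.0003 -0.0133  0.0996] roll -0.001 q6 -2.27
```

View pics/w1.png

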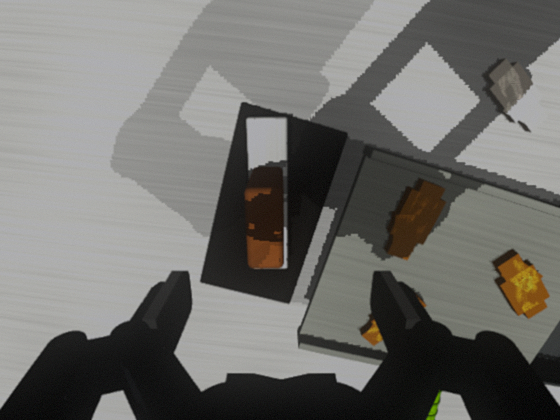

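Call:
apply_moves --pt "0.048 0 -0.0115 0.0 0" --pt "0.048 0 -0.0115 0.0 0" --pt "0.048 0 -0.0115 0.0 0" --pt "0.048 0 -0.0115 0.02 0" --pt "0.048 0 -0.0115 0.05 0" --pt "0.048 0 -0.0115 0.08 0" --pt "0.048 0 -0.0115 0.096 0" --pt "0.048 0 -0.0115 0.096 0" --pt "0.048 0 -0.0115 0.096 0"

```text
t: 3.67
tool_pos: [0.4859, -0.2374, 0.2329]
tool_rot: [0.192, -3.134, -0.002]
contact_force: [0.0, 0.6, -0.3]
opening: 0.0477
grip_force: 0.0
```

Call:
apply_moves --pt "0.02 0 0 0 0" --pt "0.015 0 0 0 0" --pt "0.015 0 0 0 0" --pt "0.015 0 0 0 0" --pt "0.015 0 0 0 0" --pt "0.015 0 0 0 0" --pt "0.015 0 0 0 0" --pt "0.015 0 0 0 0"

```text
t: 4.33
tool_pos: [0.487, -0.2385, 0.2359]
tool_rot: [-0.192, 3.133, -0.003]
contact_force: [0.1, 2.1, 6.7]
opening: 0.0254
grip_force: 61.1
```

Call:
apply_moves --pt "0.015 0 0 -0.02 0" --pt "0.015 0 0 -0.05 0" --pt "0.015 0 0 -0.08 0" --pt "0.015 0 0 -0.1 0" --pt "0.015 0 0 -0.1 0" --pt "0.015 0 0 -0.1 0" --pt "0.015 0 0 -0.1 0"

```text
t: 4.92
tool_pos: [0.4855, -0.2376, 0.3313]
tool_rot: [0.192, -3.133, -0.003]
contact_force: [-1.1, 0.3, -3.6]
opening: 0.0253
grip_force: 60.2
```

```bash
python3 - <<'E'
from h import *
print(telemetry.get_obs())
pw=eyes.get_image("wrist")
cv2.imwrite("pics/w2.png",pw["img"])
for n in ["top","scene"]:
    p=eyes.get_image(n); X=cloud(p)
    m=(abs(X[...,2]-.072)<.004)&(abs(X[...,0]-.535)<.16)&(abs(X[...,1]+.07)<.16)
    for a in (80.0,81.0,82.0):
        u=np.array([np.cos(np.radians(a)),np.sin(np.radians(a))]); v=np.array([u[1],-u[0]])
        q=X[m][:,:2]-[.538,-.066]; s=q@v; t=q@u
        for lo,hi in((-.1,-.08),(.08,.1)):
            k=(s>lo)&(s<hi)&(abs(t)<.125)
            if k.sum()>20: print(n,a,"lip x",np.percentile(s[k],[2,50,98]).round(4),"y",np.percentile(t[k],[1,99]).round(4),"slope",np.polyfit(t[k],s[k],1)[0].round(4),k.sum())
    for d in eyes.outline_of("scraper",p)[:1]:
        q=X[d["region"]]; q=q[~np.isnan(q[:,0])]; print(n,"scr",d["confidence"],np.percentile(q[:,2],[1,2,5,95,99]).round(3),cv2.minAreaRect(q[:,:2].astype(np.float32)))
    for t in ("mat","tray"):
        for d in eyes.outline_of(t,p)[:2]:
            q=X[d["region"]]; q=q[~np.isnan(q[:,0])]; print(n,t,cv2.minAreaRect(q[:,:2].astype(np.float32)))
E
```

```text
{'t': 4.9167, 'q': array([-5.92780598e-01, -9.17603226e-02,  1.88029937e+00, -4.79986770e-05,
        1.35649572e+00, -2.28573601e+00]), 'dq': array([0.00127953, 0.01679646, 0.02077709, 0.00056327, 0.00359504,
       0.00182154]), 'effort': array([-9.32901457e-03, -3.48262990e+01, -3.90833187e+01, -5.29769895e-04,
       -5.64399047e-02, -8.02103523e-05]), 'tool_pos': array([ 0.4854963 , -0.23756832,  0.33131209]), 'tool_rot': array([ 0.19161526, -3.13297613, -0.00322746]), 'contact_force': array([-1.14221003,  0.33286849, -3.63522255]), 'wrist_torque': array([ 0.00659578, -0.01303958, -0.00996969]), 'grip_force': 60.21092176437378, 'opening': 0.02529520933877816}
top 80.0 lip x [-0.0951 -0.0905 -0.0854] y [-0.119   0.1155] slope -0.0194 286
top 80.0 lip x [0.0813 0.0861 0.0911] y [-0.1151  0.1179] slope -0.0173 289
top 81.0 lip x [-0.0939 -0.0904 -0.0867] y [-0.1173  0.117 ] slope -0.0029 288
top 81.0 lip x [0.0826 0.0859 0.0903] y [-0.1165  0.1164] slope 0.0001 289
top 82.0 lip x [-0.0949 -0.0904 -0.0854] y [-0.1157  0.1186] slope 0.0137 290
top 82.0 lip x [0.0813 0.0863 0.0912] y 
[... 933 characters left out ...]

scene 82.0 lip x [0.0811 0.0868 0.0908] y [-0.1155  0.1191] slope 0.0152 538
scene scr 0.93 [0.002 0.006 0.105 0.197 0.198] ((0.38854479789733887, -0.23812927305698395), (0.3322014808654785, 0.04809506982564926), 4.7920684814453125)
scene mat ((0.5418933629989624, 0.12733641266822815), (0.14905734360218048, 0.24149230122566223), 79.90332794189453)
scene mat ((0.5082679986953735, -0.23503106832504272), (0.09978614747524261, 0.1932014524936676), 81.21514892578125)
scene tray ((0.5409104824066162, 0.12868069112300873), (0.1443890780210495, 0.2519247531890869), 76.61408996582031)
scene tray ((0.5630592107772827, 0.36743831634521484), (0.17773477733135223, 0.24004454910755157), 88.5496597290039)
```

View pics/w2.png

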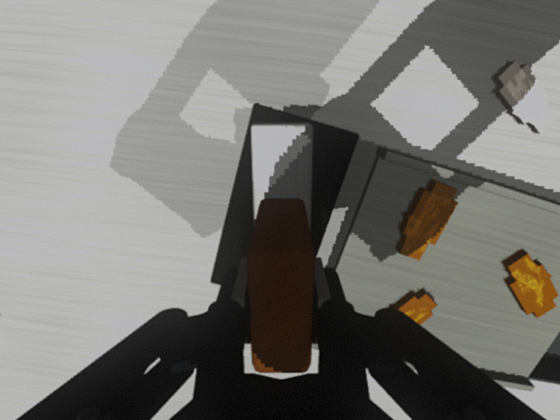

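```bash
python3 -c "
from h import *
rel((.518,-.1803),.331,81.1)"
```

```text
shift [-0.0387  0.0533  0.0022] roll 0.278 q6 -2.29
```

Call:
apply_moves --pt "0.015 -0.019 0.026 0 0.1" --pt "0.015 -0.038 0.053 0 0.2" --pt "0.015 -0.0387 0.0533 0 0.278" --pt "0.015 -0.0387 0.0533 0 0.278" --pt "0.015 -0.0387 0.0533 0 0.278" --pt "0.015 -0.0387 0.0533 0 0.278" --pt "0.015 -0.0387 0.0533 0 0.278"

```text
t: 5.95
tool_pos: [0.5178, -0.181, 0.3336]
tool_rot: [-0.244, -3.132, 0.0]
contact_force: [0.9, 0.5, -3.6]
opening: 0.0258
grip_force: 61.0
```

```bash
python3 - <<'E'
from h import *
print(telemetry.get_obs()["tool_pos"])
p=eyes.get_image("wrist"); X=cloud(p); cv2.imwrite("pics/w3.png",p["img"])
C=np.array([.536,-.0657]);u=np.array([np.cos(np.radians(81.1)),np.sin(np.radians(81.1))]); v=np.array([u[1],-u[0]])
for d in eyes.outline_of("chip_a",p)[:5]:
    q=X[d["region"]]; q=q[~np.isnan(q[:,0])]; q2=q[:,:2]-C
    print(d["confidence"],np.median(q[:,2]),"x",np.percentile(q2@v,[2,98]).round(3),"y",np.percentile(q2@u,[2,98]).round(3))
m=(X[...,2]>.105)&(X[...,2]<.13)
q=X[m]; print("foot top z",np.median(q[:,2]),cv2.minAreaRect(q[:,:2].astype(np.float32)))
q2=q[:,:2]-C; print(np.percentile(q2@v,[1,99]),np.percentile(q2@u,[1,99]))
rel((.518,-.1803),.2935,81.1)
E
```

```text
[ 0.51779901 -0.18102412  0.33356604]
0.98 0.06847003541434434 x [0.015 0.068] y [-0.063 -0.026]
0.77 0.06852169675118244 x [-0.078 -0.018] y [-0.08 -0.05]
0.65 0.008287578837981258 x [-0.164 -0.147] y [-0.006  0.044]
0.32 0.018833392672498506 x [-0.094  0.093] y [0.115 0.191]
foot top z 0.12645742291545373 ((0.47712934017181396, -0.17486080527305603), (0.0355609655380249, 0.06078984588384628), 80.36515808105469)
[-0.07118804 -0.0184886 ] [-0.13340345 -0.09993953]
shift [-0.0001  0.0007  0.0401] roll -0.001 q6 -1.89
```

View pics/w3.png

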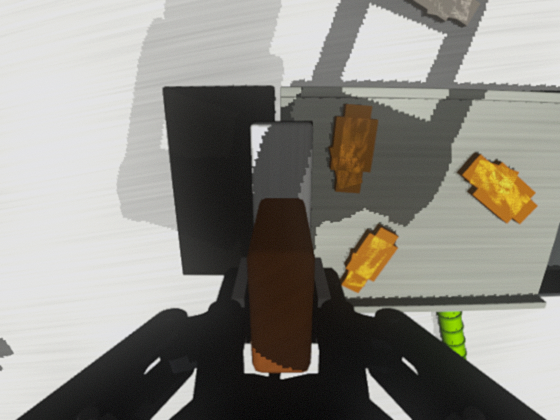

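Call:
apply_moves --pt "0.015 0 0 0.015 0" --pt "0.015 0 0 0.03 0" --pt "0.015 0 0 0.037 0" --pt "0.015 0 0 0.04 0" --pt "0.015 0 0 0.04 0" --pt "0.015 0 0 0.04 0" --pt "0.015 0 0 0.04 0" --pt "0.015 0 0 0.04 0"

```text
t: 6.72
tool_pos: [0.5184, -0.1805, 0.2947]
tool_rot: [0.244, 3.13, -0.001]
contact_force: [-0.2, -0.2, -2.8]
opening: 0.0254
grip_force: 61.0
```

Call:
apply_moves --pt "0.015 0 0.004 0.001 0" --pt "0.015 0 0.012 0.001 0" --pt "0.015 0 0.02 0.001 0" --pt "0.015 0 0.03 0.001 0" --pt "0.015 0 0.04 0.001 0" --pt "0.015 0 0.05 0.001 0" --pt "0.015 0 0.06 0.001 0" --pt "0.015 0 0.07 0.001 0" --pt "0.015 0 0.08 0.001 0" --pt "0.015 0 0.088 0.001 0" --pt "0.015 0 0.094 0.001 0" --pt "0.015 0 0.1 0.001 0"

```text
t: 7.72
tool_pos: [0.5337, -0.0809, 0.2926]
tool_rot: [-0.244, -3.132, 0.0]
contact_force: [0.0, -1.1, -3.5]
opening: 0.0251
grip_force: 61.0
```

```bash
cat > look.py <<'E'
from h import *
import sys
print(telemetry.get_obs()["tool_pos"],telemetry.get_obs()["contact_force"])
C=np.array([.536,-.0657]);u=np.array([np.cos(np.radians(81.1)),np.sin(np.radians(81.1))]); v=np.array([u[1],-u[0]])
print("tcp plate",(telemetry.get_obs()["tool_pos"][:2]-C)@v,(telemetry.get_obs()["tool_pos"][:2]-C)@u)
for n in sys.argv[1:]:
  p=eyes.get_image(n); X=cloud(p); cv2.imwrite(f"pics/{n}_{p['shot']}.png",p["img"]); print(n,p['shot'])
  for d in eyes.outline_of("chip_a",p)[:5]:
    q=X[d["region"]]; q=q[~np.isnan(q[:,0])]; q2=q[:,:2]-C
    print(round(d["confidence"],2),np.median(q[:,2]).round(3),"x",np.percentile(q2@v,[2,98]).round(3),"y",np.percentile(q2@u,[2,98]).round(3))
E
python3 look.py top wrist
```

```text
[ 0.53369411 -0.08085613  0.29257296] [ 0.03942032 -1.06537015 -3.4535784 ]
tcp plate 6.668715311826563e-05 -0.015330389800989563
top 9
0.52 0.069 x [-0.037  0.012] y [0.043 0.093]
wrist 10
0.91 0.068 x [0.008 0.045] y [0.01  0.036]
0.74 0.068 x [-0.077 -0.017] y [0.005 0.036]
0.68 0.068 x [-0.041  0.01 ] y [0.038 0.093]
0.52 0.006 x [-0.151 -0.145] y [0.012 0.041]
```

Call:
apply_moves --pt "0.015 0 0.006 0 0" --pt "0.015 0 0.014 0 0" --pt "0.015 0 0.022 0 0" --pt "0.015 0 0.03 0 0" --pt "0.015 0 0.038 0 0" --pt "0.015 0 0.046 0 0" --pt "0.015 0 0.054 0 0" --pt "0.015 0 0.062 0 0" --pt "0.015 0 0.07 0 0" --pt "0.015 0 0.078 0 0" --pt "0.015 0 0.086 0 0" --pt "0.015 0 0.092 0 0"

```text
t: 8.92
tool_pos: [0.548, 0.0103, 0.2926]
tool_rot: [0.244, 3.132, 0.0]
contact_force: [-0.3, -0.5, -3.1]
opening: 0.0253
grip_force: 60.9
```

```bash
python3 look.py wrist
```

```text
[0.54801502 0.01027722 0.29261802] [-0.32915104 -0.51201901 -3.13746428]
tcp plate 0.00011588831078690291 0.07692129586849934
wrist 11
0.87 0.038 x [-0.04   0.021] y [0.136 0.15 ]
0.83 0.068 x [0.007 0.045] y [0.103 0.129]
0.71 0.069 x [-0.077 -0.017] y [0.098 0.129]
0.63 0.008 x [-0.152 -0.145] y [0.011 0.043]
```

Call:
apply_moves --pt "0.015 0 0.006 0 0" --pt "0.015 0 0.013 0 0" --pt "0.015 0 0.02 0 0" --pt "0.015 0 0.026 0 0" --pt "0.015 0 0.032 0 0" --pt "0.015 0 0.038 0 0" --pt "0.015 0 0.044 0 0" --pt "0.015 0 0.048 0 0" --pt "0.015 0 0.05 0 0" --pt "0.015 0 0.05 0 0" --pt "0.015 0 0.05 0 0" --pt "0.015 0 0.05 0 0"

```text
t: 10.02
tool_pos: [0.5556, 0.0586, 0.2926]
tool_rot: [-0.245, -3.132, 0.0]
contact_force: [-0.7, -0.0, -3.3]
opening: 0.0252
grip_force: 60.8
```

```bash
python3 look.py wrist scene
```

```text
[0.55562196 0.05857363 0.29255692] [-0.72717665 -0.0372259  -3.32668969]
tcp plate 0.00015928819109042175 0.12581307916337828
wrist 12
0.88 0.019 x [-0.041  0.013] y [0.15  0.189]
0.67 0.012 x [-0.074 -0.019] y [0.154 0.192]
0.67 0.008 x [-0.153 -0.145] y [0.005 0.043]
scene 13
0.82 0.01 x [-0.196 -0.089] y [-0.018  0.043]
0.51 0.014 x [-0.07  -0.007] y [0.165 0.2  ]
0.47 0.02 x [0.039 0.046] y [0.14  0.148]
0.47 0.02 x [-0.031  0.015] y [0.165 0.191]
```

Call:
apply_moves --pt "0.015 0 0 -0.02 0" --pt "0.015 0 0 -0.04 0" --pt "0.015 0 -0.02 -0.04 0" --pt "0.015 0 -0.05 -0.04 0" --pt "0.015 0 -0.08 -0.04 0" --pt "0.015 0 -0.1 -0.04 0" --pt "0.015 0 -0.1 -0.04 0" --pt "0.015 0 -0.1 -0.04 0"

```text
t: 10.88
tool_pos: [0.54, -0.041, 0.3326]
tool_rot: [0.248, 3.132, 0.001]
contact_force: [0.9, 0.5, -2.4]
opening: 0.025
grip_force: 61.1
```

```bash
python3 look.py wrist
```

```text
[ 0.53996296 -0.04102936  0.33264127] [ 0.91008188  0.4891761  -2.40073011]
tcp plate 9.84417960781742e-05 0.024986708721753757
wrist 14
0.73 0.018 x [-0.044  0.012] y [0.142 0.188]
0.65 0.012 x [-0.074 -0.02 ] y [0.154 0.192]
0.65 0.008 x [-0.16  -0.147] y [-0.001  0.045]
0.64 0.031 x [-0.011  0.045] y [0.135 0.148]
```

View pics/wrist_14.png

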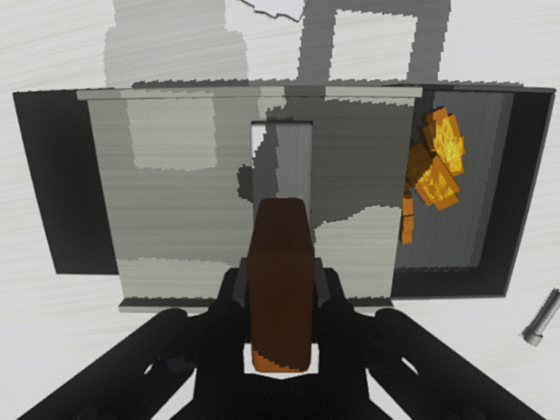

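```bash
python3 -c "
from h import *
rel((.508,-.242),.2365,81.1)"
```

```text
shift [ 0.0004 -0.2048  0.096 ] roll -0.0 q6 -1.63
```

Call:
apply_moves --pt "0.015 0 -0.02 0 0" --pt "0.015 0 -0.05 0 0" --pt "0.015 0 -0.08 0 0" --pt "0.015 0 -0.11 0 0" --pt "0.015 0 -0.14 0 0" --pt "0.015 0 -0.17 0 0" --pt "0.015 0 -0.19 0 0" --pt "0.015 0 -0.2048 0 0" --pt "0.015 0 -0.2048 0.02 0" --pt "0.015 0 -0.2048 0.05 0" --pt "0.015 0 -0.2048 0.08 0" --pt "0.015 0 -0.2048 0.088 0"

```text
t: 11.98
tool_pos: [0.5069, -0.2404, 0.2392]
tool_rot: [-0.242, -3.124, -0.008]
contact_force: [-1.2, 0.6, -3.5]
opening: 0.0257
grip_force: 61.1
```

Call:
apply_moves --pt "0.015 0 0 0.003 0" --pt "0.015 0 0 0.006 0" --pt "0.015 0 0 0.008 0" --pt "0.015 0 0 0.008 0" --pt "0.015 0 0 0.008 0"

```text
t: 12.4
tool_pos: [0.509, -0.2427, 0.2384]
tool_rot: [0.244, 3.13, -0.002]
contact_force: [-0.1, -0.7, -3.3]
opening: 0.0255
grip_force: 61.1
```

Call:
apply_moves --pt "0.015 0 0 0.002 0" --pt "0.015 0 0 0.003 0" --pt "0.015 0 0 0.003 0" --pt "0.015 0 0 0.003 0"

```text
t: 12.73
tool_pos: [0.509, -0.2428, 0.236]
tool_rot: [0.244, 3.13, -0.002]
contact_force: [-2.9, 1.6, 5.8]
opening: 0.0252
grip_force: 62.1
```

Contact with the mat. Release with limited opening, then retreat up.

Call:
apply_moves --pt "0.03 0 0 0 0" --pt "0.044 0 0 0 0" --pt "0.044 0 0 0 0" --pt "0.044 0 0 0 0" --pt "0.044 0 0 -0.01 0" --pt "0.044 0 0 -0.03 0" --pt "0.044 0 0 -0.06 0" --pt "0.044 0 0 -0.09 0" --pt "0.044 0 0 -0.12 0" --pt "0.044 0 0 -0.12 0" --pt "0.044 0 0 -0.12 0" --pt "0.044 0 0 -0.12 0"

```text
t: 13.73
tool_pos: [0.5082, -0.2423, 0.3535]
tool_rot: [-0.244, -3.132, -0.0]
contact_force: [-0.6, 0.8, 0.6]
opening: 0.0443
grip_force: 0.0
```

```bash
python3 look.py wrist scene; ls pics
```

```text
[ 0.5081627  -0.24227033  0.35349947] [-0.58240708  0.76277353  0.57270804]
tcp plate -0.00018487081903893407 -0.1787511145623023
wrist 15
0.71 0.008 x [-0.172 -0.148] y [-0.015  0.045]
scene 16
0.74 0.029 x [-0.006  0.046] y [0.134 0.15 ]
0.7 0.019 x [-0.042  0.012] y [0.139 0.189]
0.64 0.014 x [-0.074 -0.022] y [0.156 0.197]
0.51 0.01 x [-0.203 -0.093] y [-0.019  0.041]
0.16 0.024 x [0.088 0.327] y [0.045 0.132]
scene.png
scene_13.png
scene_16.png
top.png
top_9.png
w1.png
w2.png
w3.png
wrist_10.png
wrist_11.png
wrist_12.png
wrist_14.png
wrist_15.png
```

View pics/scene_16.png

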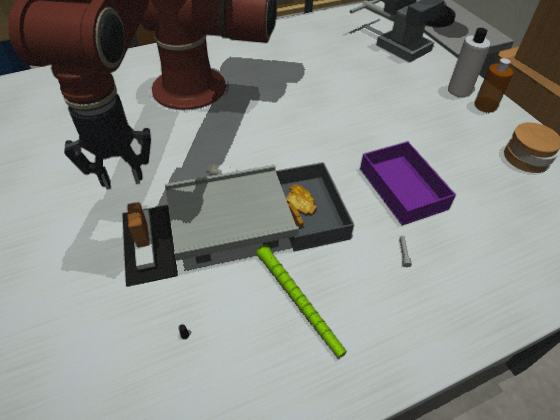

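View pics/wrist_15.png

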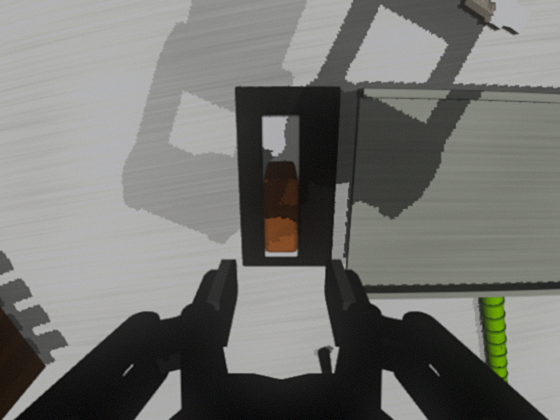

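The scene view shows all three flakes in the dark tray (around 300,205) and the bystanders where they started. The scraper stands on the mat (140,240), and in the wrist view it is centred and free of the fingers.

```bash
python3 -c "
from station import ctrl
print(ctrl.finish_job())"
```

```text
the job is handed in; nothing more can be done
None
```

The job is handed in at about 14 s of the 48 s: all three flakes are in the scrap tray, the scraper stands released and upright on its mat, and the grip, ferrule and tip weight look undisturbed; the hand-in returned no verdict.

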